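# Slide the spacer along the jig fence into the green stop's corner

### The arm

A 6-joint arm with a two-finger parallel gripper is mounted at the origin on a cart in front of the work surface, level with it; the furniture and walls round the work are solid. World frame = base frame: x ahead of the robot, y to its left, z up, the work surface at z = 0. Lengths are in mm, angles in rad, forces in N, time in s.
With the tool pointing down it reaches from about 275 to 750 mm from the base axis. Payload 10.2 kg.
Tool frame: the origin (TCP) lies where the fingers leave the gripper's body, on its centre line; the fingertips stand 73 mm ahead of it and the grasp point (between the pads) lies 54 mm ahead of it (ctrl.tip_extent is the z of the fingertips in the tool frame, in mm); z points along the fingers, y is the line along which they close (so a half turn about z gives the same grasp; the last joint's range is limited). The gripper opens to 85 mm and grips with 20 to 120 N. Pads are 22 mm wide; open, the fingers measure 114 mm over their backs; the gripper's body (76 mm by 85 mm) begins 54 mm behind the grasp point. The pads swing forward as they close: fully open they stand 13 mm farther back than shut.
Start: joints at [1.073, 0.313, 1.498, -0, 1.331, -0.223], TCP at [142.474, 505.305, 303.894] pointing down, gripper open.
Joint ranges: [-2.94, 2.94], [-0.97, 2.17], [0.19, 2.56], [-1.23, 4.37], [0.02, 3.11], [-2.88, 2.88]. Speed limits (rad/s): [2.39, 2.39, 3.01, 3.14, 3.14, 3.14].

### API

Orientations are given as a unit quaternion [w, x, y, z].
In Python, from rig import readout, cams, order, ctrl gives the robot as it stands.
- The arm moves only by the tool jog_arm, called after ">>>" by a JSON object that holds its "api" and its "payload". Schema: {"type":"object","properties":{"increments":{"type":"array","items":{"type":"object","properties":{"trans":{"type":"array","items":{"type":"number"},"minItems":3,"maxItems":3},"turn_vec":{"type":"array","items":{"type":"number"},"minItems":3,"maxItems":3}},"additionalProperties":false},"minItems":1,"maxItems":8},"finger_gap":{"type":"number"},"clamp_n":{"type":"number"},"only":{"type":"string"},"quiet":{"type":"boolean"},"lines":{"type":"string"}},"required":["increments"],"additionalProperties":false}. increments is a list of rows, 1 to 8 of them, each an object with the fields trans (a list: dx, dy, dz in units of 100 mm), turn_vec (a list: a rotation vector rx, ry, rz in rad); a field left out counts as zero; each row is the pose to reach, as a shift and turn from the pose commanded when the call began, along the tool's axes at that moment; what a row does not reach only later rows make up. A row lasts 1/10 s, in which the tool goes at most 50 mm and 0.15 rad, less where a joint would pass 70% of its speed; a pose out of reach is approached as far as the arm can. finger_gap is the opening from 0.0 (shut) to 1.0 (fully open), set as the call begins (left out keeps the last). The fingers move at their own pace and stop on an object; clamp_n is the grip in N (left out, the last holds). Time passes only in rows, so rows that do not move let the fingers close. The tool returns the time, the measured TCP pose, the force, the opening and the grip force at its end. only (a regular expression) keeps the lines of the reply that match it, lines (a string "A,B") keeps lines A to B, and quiet returns only ok. Input that does not fit is refused with a message, and nothing moves.
- readout.sense(): the state, without advancing time (a new reading comes with each control period).
- cams.capture(name): name is "scene" or "top" or "wrist"; returns (picture, depth): 400x640x3 uint8, red, green, blue; 400x640 float32, mm along the optical axis (not along the pixel's ray), 0 where there is no reading.
- cams.calibration(name): a dict with "fx", "fy", "cx", "cy" (pixels), "position" and "attitude" of the camera in the world. Camera axes: x right, y down, z forward; pixel columns grow to the right and rows downward; lengths in mm; the calibration is good to about 2 mm. The wrist camera is an equidistant fisheye: a pixel r from the principal point sees the ray r / f radians off the axis. A picture is of the moment at which its call begins: read the wrist's pose just before it. calibration takes no time and is no camera call; for the wrist camera it gives the pose at the moment of the call.
- order.finish_job(): hands the job in; it is judged then, once.
Trained networks look in the newest picture that a camera, given by its name, has taken for a name from the list of things; names that differ only in an ending like _2 or _b are one class to them, and where a whole thing is asked for, a point or a joint stands for the part that bears it (a point fixed in the world has none). Each returns a list of dicts, best first, with "p" (0 to 1); they miss things now and then, are a little off and sometimes report something else, mostly with a low value. They report only what shows in the picture. A call takes as long as a camera call. They do not tell look-alikes from the thing itself.
- cams.trace(target, camera): "pixels" (400x640 bool, what is visible of it) and "bbox" ([left, top, right, bottom] in pixels, round what is visible of it).
- cams.spot_point(target, camera): "uv" ([column, row] in pixels: a listed point, or the origin of a listed thing).
The state is a dict: "time_s": time; "joints": joint angles; "dq": joint speeds; "tau": joint torques, N m; "eef_pos": TCP position; "ee_rot": TCP orientation; "force": force on the tool from outside, world axes, zero at the start; "wrist_torque": the same for the moment, N m; "grip_width": opening from 0.0 (shut) to 1.0 (fully open); "grip_force": force on a finger pad.
Only numpy, scipy, OpenCV 4.12 (cv2) and the standard library are available. Lean on these libraries where they do the work, as an engineer would, in place of code of your own. Each camera call takes 0.05 s, during which the arm holds its last target. There are 200 camera calls.

### The job

On the plywood drilling jig, push the loose blue spacer back until it lies flat against the aluminium fence, while it is still out in the open middle part of the fence. Then, keeping it against the fence, slide it along into the corner pocket at the green stop until it is fully home against both the fence and the stop. Do all this by pushing with the fingertips: the spacer stays flat on the board and is never picked up, and the padlock, the tape measure and the spring clamp beside the jig are left where they are.

Things in the scene. Friction and masses are not known exactly. Their poses are not given: they have to be found in the camera images.
- jig: Drilling jig fixed on the table: plywood board 145 mm (x) by 330 mm (y), 15 mm thick, with an aluminium fence along its far edge. Origin on the table under the board; x axis points across the board to the fence, y runs along the fence, z up. Board spans x -75..70, y -165..165 mm, top at z = 15 mm. A stop stands at each end, at y = +131 and -131 mm; which one is green changes.
- fence_mid (a point): Middle of the fence's working face (the face towards the robot), at board-top height: jig x = 45 mm, y = 0, z = 15 mm. The fence is straight along jig y over the whole board, 20 mm thick and 22 mm high above the board. (A tall carpet washer with a hose stands in front of the robot, to the right of this table: keep the arm clear of it.)
- green_stop: Green plastic T-shaped stop fixed on the board at one end of the fence, 18 mm high (28 mm with the dark thumb screw). Axes parallel to the jig's; origin on the board top at jig x = 0, in mid-thickness of the stem. The stem is a wall at y -6..6 mm that runs from x = -11 mm to the fence face at x = 45 mm. The crossbar is a lip at x -11..1 mm, reaching to y = +-36 mm, ends rounded.
- green_lip (a point): Point on the green stop, on the top of the lip's middle (stop x = -5, y = 0, z = 18 mm). Fence, stem and lip form the pocket on the side facing the middle of the jig: 44 mm wide between lip and fence, 30 mm deep from the lip's end to the stem. A spacer fully home has its centre at stop x = 27 mm, 31 mm along y from the stop's origin towards the jig's middle, and sticks out 20 mm past the lip.
- red_stop: Red plastic stop, the same shape and size as the green one, at the other end of the fence. Not the one to use.
- spacer: Loose blue-painted steel spacer plate, 36 mm (its x) by 50 mm (its y) by 16 mm high, about 0.15 kg, with two 9 mm through holes along its y. Origin at the centre of its underside, z up. It starts flat on the board in front of the middle of the fence, 20 to 50 mm clear of it and turned by up to 0.45 rad to it. It slides easily and looks the same turned by half a turn.
- padlock: Brass padlock standing on the table behind the fence, 20 x 42 mm, 66 mm high; origin under its centre. Leave alone.
- tape_measure: Yellow tape measure on the table behind the fence, 42 x 82 mm, 60 mm high; origin at its underside. Leave alone.
- clamp: Black and orange spring clamp lying on the table past the left (+y) end of the board, 53 x 108 mm, 20 mm high; origin under its centre. Leave alone.
Mind the look-alikes: they are no part of the job. Several things have the shape of the spacer; the one meant has the colours described above.

How it is judged (in metres and radians):
On the way:
1. the spacer lies flat against the fence in its open middle part, within 60 mm of the middle of the fence (x of spacer in the frame of jig above 0.024 m and angle between the x axis of spacer and the x axis of jig, either way round below 0.1 rad and z of spacer in the frame of jig below 0.018 m and y of spacer in the frame of jig between -0.06 and 0.06 m), for 0.1 s.
At the end, for the whole second after the job is handed in: The spacer lies flat on the board in the green stop's pocket, within 3 mm of the fence and 3 mm of the stop's stem, square to the fence within 0.1 rad, at rest (x of spacer in the frame of jig above 0.024 m and angle between the x axis of spacer and the x axis of jig, either way round below 0.1 rad and z of spacer in the frame of jig below 0.018 m and (y of spacer in the frame of green_stop between 0.02 and 0.034 m or y of spacer in the frame of green_stop between -0.034 and -0.02 m) and y of spacer in the frame of jig between -0.108 and 0.108 m and linear speed of spacer below 0.01 m/s); the robot touches nothing.
It fails at once if the spacer is lifted more than 8 mm off the board, or tipped (z of spacer in the frame of jig above 0.023 m or angle between spacer's own z axis and vertical above 0.25 rad).
It fails at once if the spacer leaves the board (z of spacer in the frame of jig below 0.008 m).
It fails at once if the spacer is more than 8 mm off the fence while more than 50 mm from the middle of the fence (x of spacer in the frame of jig below 0.019 m and (y of spacer in the frame of jig above 0.05 m or y of spacer in the frame of jig below -0.05 m)).
It fails at once if the padlock, tape measure or clamp is moved by more than 15 mm (distance of any of padlock, tape_measure, clamp from where it was at the start of the episode above 0.015 m).
It also fails if it takes over 58 s, if anything falls off the work surface, if the arm or the gripper's body presses on something with over 40 N, if the wrist force passes 120 N, or if a joint passes its speed limit or range.

## Working session

There is one attempt and no reset: what is moved stays moved. The work goes in short steps, Python scripts to look and compute and a tool call to move; the robot and the scene stay as the last step left them, time stands still between calls to the robot, and variables do not carry over. Pictures are saved under pics/ and viewed, at most 10 in all, crops included, and the job is handed in when it is done.

```bash
mkdir -p pics; cat > h.py <<'E'
import numpy as np,cv2
from rig import readout,cams,order,ctrl
from scipy.spatial.transform import Rotation as R
def rot(q): return R.from_quat([q[1],q[2],q[3],q[0]]).as_matrix()
def att(c):
    a=np.array(c["attitude"],float)
    return a if a.shape==(3,3) else rot(a)
def ray_z(cam,uv,z):
    "world points on plane z under pixels (pinhole cams)"
    c=cams.calibration(cam); uv=np.atleast_2d(np.asarray(uv,float))
    d=np.c_[(uv[:,0]-c["cx"])/c["fx"],(uv[:,1]-c["cy"])/c["fy"],np.ones(len(uv))]@att(c).T
    p=np.array(c["position"],float); return p+d*((z-p[2])/d[:,2])[:,None]
def save(im,name): cv2.imwrite("pics/"+name,cv2.cvtColor(im,cv2.COLOR_RGB2BGR))
E
python3 - <<'E'
from h import *
s=readout.sense(); print(s["time_s"],s["eef_pos"],s["ee_rot"],s["grip_width"],ctrl.tip_extent)
for n in ["top","scene"]:
    im,d=cams.capture(n); save(im,n+"0.png"); c=cams.calibration(n); print(n,c)
    for t in ["spacer","green_stop","red_stop","jig"]:
        for r in cams.trace(t,n)[:4]: print(t,"trace",round(r["p"],2),r["bbox"])
    for t,z in [("spacer",15),("fence_mid",15),("green_lip",33),("green_stop",15),("red_stop",15),("jig",0)]:
        for r in cams.spot_point(t,n)[:4]: print(t,round(r["p"],2),np.round(r["uv"]),np.round(ray_z(n,r["uv"],z)[0]))
E
```

```text
0.0 [142.37811577 505.14428269 303.33679359] [-2.27055219e-04  1.36942118e-01  9.90578834e-01 -6.15301446e-04] 0.9998248606226652 72.6
top {'fx': 372.1489882739371, 'fy': 372.1489882739371, 'cx': 313.2843769735348, 'cy': 198.1619625305843, 'position': array([ 321.40329384,  428.66985316, 1000.84911198]), 'attitude': array([-0.07976481,  0.71153216, -0.69410464,  0.07468812])}
spacer trace 0.82 [199.2, 229.7, 228.2, 260.9]
spacer trace 0.64 [348.8, 196.4, 370.6, 215.5]
spacer trace 0.62 [230.0, 268.3, 246.9, 291.6]
green_stop trace 0.5 [301.6, 213.1, 326.1, 230.0]
red_stop trace 0.65 [388.5, 168.7, 415.2, 191.7]
jig trace 0.59 [292.1, 158.4, 423.9, 254.7]
spacer 0.81 [218. 244.] [409. 688.  15.]
spacer 0.68 [239. 279.] [321. 626.  15.]
spacer 0.58 [357. 209.] [513. 320.  15.]
fence_mid 0.58 [351. 188.] [572. 336.  15.]
fence_mid 0.41 [355. 206.] [521. 327.  15.]
green_lip 0.51 [315. 222.] [472. 433.  33.]
green_stop 0.66 [310. 224.] [470. 445.  15.]
red_stop 0.81 [402. 188.] [575. 197.  15.]
jig 0.72 [278. 235.] [440. 531.   0.]
jig 0.61 [356. 204.] [530. 322.   0.]
scene {'fx': 381.2
[... 287 characters left out ...]
ace 0.63 [234.4, 158.3, 262.1, 184.0]
spacer trace 0.52 [216.5, 184.1, 240.1, 203.9]
spacer trace 0.48 [351.2, 182.5, 386.4, 207.3]
green_stop trace 0.68 [296.1, 197.8, 325.3, 223.8]
red_stop trace 0.64 [398.7, 243.4, 431.7, 275.4]
jig trace 0.93 [279.3, 192.3, 441.0, 297.0]
spacer 0.7 [225. 196.] [320. 612.  15.]
spacer 0.59 [361. 239.] [533. 319.  15.]
spacer 0.55 [252. 172.] [416. 678.  15.]
fence_mid 0.7 [368. 226.] [570. 347.  15.]
green_lip 0.81 [310. 211.] [469. 440.  33.]
green_stop 0.84 [311. 214.] [475. 446.  15.]
green_stop 0.61 [310. 211.] [478. 457.  15.]
green_stop 0.59 [368. 204.] [617. 413.  15.]
red_stop 0.86 [415. 264.] [588. 201.  15.]
jig 0.81 [357. 246.] [521. 318.   0.]
```

```bash
python3 - <<'E'
import cv2
a=cv2.imread("pics/top0.png")[100:330,180:480];b=cv2.imread("pics/scene0.png")[120:320,200:480]
a=cv2.resize(a,(780,598),interpolation=cv2.INTER_CUBIC);b=cv2.resize(b,(784,560),interpolation=cv2.INTER_CUBIC)
cv2.imwrite("pics/topc.png",a);cv2.imwrite("pics/scenec.png",b)
E
```

```text
(no output)
```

View pics/topc.png

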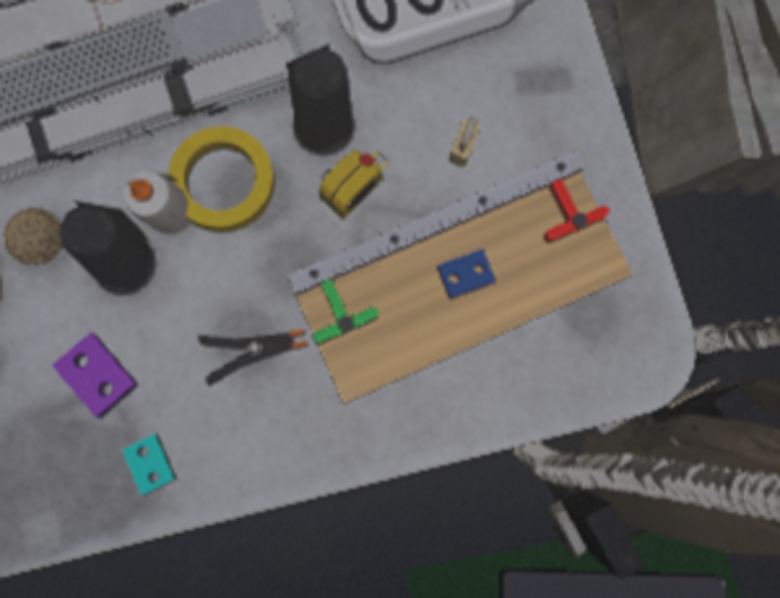

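View pics/scenec.png

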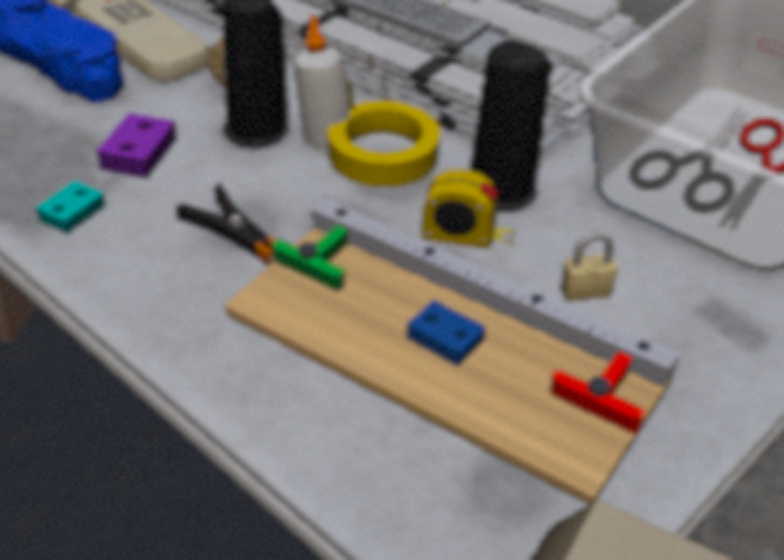

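Candidates in the top crop are blue (466,273) on the board, purple (95,375) and teal (148,464) on the table. The task's spacer is the blue one, at about pixel (359,205) in the full picture. The green stop is the left (+y) end at crop pixel (345,322), and the red stop is on the right at (578,222). Next I'll measure exactly.

```bash
cat >> h.py <<'E'
def rect(mask,z,cam="top"):
    "world min-area rect of a mask assumed at height z"
    c=max(cv2.findContours(mask.astype(np.uint8),0,1)[0],key=cv2.contourArea)[:,0]
    w=ray_z(cam,c,z)[:,:2].astype(np.float32); return cv2.minAreaRect(w)
def scan(roi=None,cam="top"):
    im,d=cams.capture(cam); h=cv2.cvtColor(im,cv2.COLOR_RGB2HSV); o={}
    H,S,V=[h[...,i].astype(int) for i in range(3)]
    yy,xx=np.mgrid[:400,:640]; B=(xx>285)&(xx<430)&(yy>150)&(yy<262)
    o["blue"]=(H>105)&(H<125)&(S>110)&B
    o["green"]=(H>45)&(H<85)&(S>110)&B
    o["red"]=((H<6)|(H>172))&(S>150)&B
    o["wood"]=(H>8)&(H<25)&(S>60)&(V>90)&B
    return im,d,o
def area_centroid(mask,z,cam="top"):
    v,u=np.nonzero(mask); return ray_z(cam,np.c_[u,v],z)[:,:2].mean(0)
E
python3 - <<'E'
from h import *
im,d,o=scan()
for k,z in [("blue",31),("green",33),("red",33),("wood",15)]:
    print(k,o[k].sum(),rect(o[k],z),area_centroid(o[k],z))
m=o["blue"]; print("blue depth->z",1000.8-np.median(d[m]), "wood z",1000.8-np.median(d[o["wood"]]))
a,b=area_centroid(o["green"],33),area_centroid(o["red"],33)
y=(a-b); L=np.hypot(*y); y/=L; x=np.array([y[1],-y[0]]); print("len",L,"x axis yaw",np.arctan2(x[1],x[0]))
mid=(a+b)/2
for k,z in [("blue",31),("wood",15),("green",33),("red",33)]:
    c=np.array(cv2.boxPoints(rect(o[k],z)))-mid; print(k,np.round(np.c_[c@x,c@y],1).tolist())
s=readout.sense();print(s["force"],s["joints"])
v=im.copy()
for k,c in [("blue",(255,255,0)),("green",(255,0,255)),("red",(0,255,255)),("wood",(255,255,255))]:
    v[cv2.morphologyEx(o[k].astype(np.uint8),cv2.MORPH_GRADIENT,np.ones((2,2),np.uint8))>0]=c
save(cv2.resize(v[150:262,285:430],(776,600),interpolation=0),"seg.png")
E
```

```text
blue 189 ((522.2386474609375, 316.58966064453125), (33.200931549072266, 47.355281829833984), 21.52073097229004) [522.04903564 316.63144456]
green 131 ((491.4744567871094, 451.1103820800781), (39.65920639038086, 9.415711402893066), 25.194547653198242) [476.03703389 444.37595017]
red 160 ((590.7088623046875, 216.21852111816406), (28.80209732055664, 63.0502815246582), 82.77668762207031) [591.18268163 221.28345522]
wood 5026 ((513.4860229492188, 316.4511413574219), (121.06451416015625, 327.80047607421875), 25.324838638305664) [516.90002019 325.268147  ]
blue depth->z 11.928223 wood z -0.35101318
len 251.05533553133634 x axis yaw 0.4764714340855581
blue [[-31.7, 16.0], [-36.5, -31.1], [-3.4, -34.4], [1.3, 12.7]]
wood [[-80.2, 160.6], [-91.5, -167.0], [29.5, -171.2], [40.8, 156.4]]
green [[-2.8, 129.9], [-3.2, 120.5], [36.4, 119.0], [36.8, 128.4]]
red [[-36.9, -123.8], [15.1, -159.5], [31.4, -135.8], [-20.6, -100.1]]
[ 0.11456311  0.39304073 -0.06852064] [ 1.07259822e+00  3.12900306e-01  1.49771032e+00  2.13710923e-05
  1.33100077e+00 -2.23359169e-01]
```

View pics/seg.png

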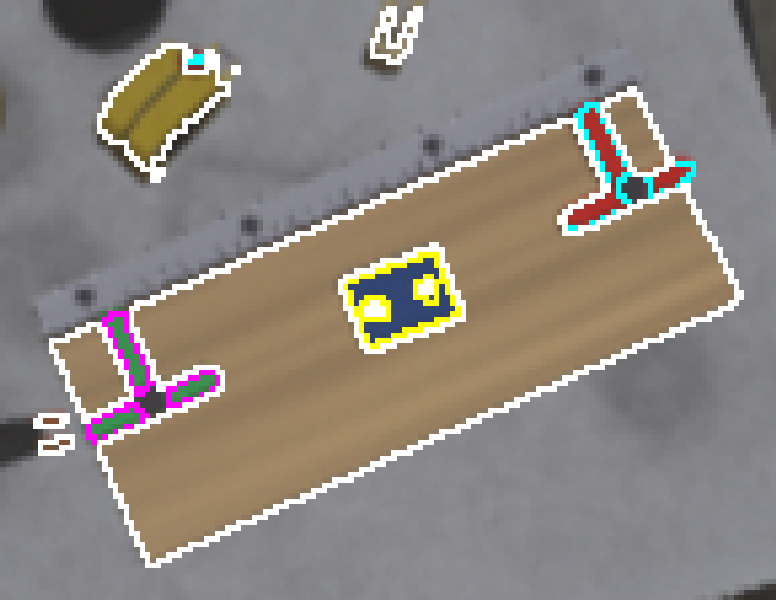

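The masks sit on the real outlines. The blue spacer (400,298 in this crop) is nearly square to the fence (about -0.07 rad). Its centre is at about jig (-7,-4), and the jig origin is at about world (527,323) with yaw 0.442. Now I'll hover in front of it.

The rows are not in the units I measure in: shifts go in units of 100 mm. I convert before sending: 100 mm is 1, -85 mm is -0.85.

>>> {"api": "jog_arm", "payload": {"increments": [{"trans":[-0.47,-0.14,0.12],"turn_vec":[0,0,-0.09]},{"trans":[-0.94,-0.28,0.25],"turn_vec":[0,0,-0.18]},{"trans":[-1.41,-0.42,0.38],"turn_vec":[0,0,-0.27]},{"trans":[-1.88,-0.56,0.5],"turn_vec":[0,0,-0.36]},{"trans":[-2.35,-0.7,0.63],"turn_vec":[0,0,-0.45]},{"trans":[-2.82,-0.85,0.75],"turn_vec":[0,0,-0.54]},{"trans":[-3.3,-0.99,0.88],"turn_vec":[0,0,-0.63]},{"trans":[-3.77,-1.13,1],"turn_vec":[0,0,-0.716]}], "finger_gap": 0.2, "clamp_n": 20}}

```text
time_s: 1.95
eef_pos: [471.2, 296.0, 204.9]
ee_rot: [0.0, -0.221, 0.975, 0.0]
force: [0.3, 0.3, -0.3]
grip_width: 0.199
grip_force: 0.0
```

>>> {"api": "jog_arm", "payload": {"increments": [{},{}]}}

```text
time_s: 2.15
eef_pos: [470.0, 296.9, 205.0]
ee_rot: [-0.0, -0.218, 0.976, 0.0]
force: [0.8, 0.9, 0.0]
grip_width: 0.201
grip_force: 0.0
```

```bash
cat >> h.py <<'E'
O=np.array([527.0,322.9]); YAW=0.442
def jig(p):
    r=np.asarray(p)[:2]-O; c,s=np.cos(YAW),np.sin(YAW); return np.array([r[0]*c+r[1]*s,-r[0]*s+r[1]*c])
def tool():
    s=readout.sense(); M=rot(s["ee_rot"]); return s,jig(s["eef_pos"]),np.arctan2(M[1,1],M[0,1])-YAW,M
def togo(jx,jy,z,dyaw=0):
    "print shift along tool axes to reach jig (jx,jy), tcp z"
    s,j,a,M=tool(); c,sn=np.cos(YAW),np.sin(YAW)
    w=np.array([O[0]+jx*c-jy*sn,O[1]+jx*sn+jy*c,z])-s["eef_pos"]
    print("t",s["time_s"],"jig xy",np.round(j,1),"z",round(s["eef_pos"][2],1),"toolY-jigX angle",round(a,3),"down",np.round(M[:,2],3),"F",np.round(s["force"],1),"togo",np.round(M.T@w,1))
def wray(uv,z):
    c=cams.calibration("wrist"); uv=np.atleast_2d(np.asarray(uv,float))
    q=np.c_[(uv[:,0]-c["cx"])/c["fx"],(uv[:,1]-c["cy"])/c["fy"]]; r=np.hypot(*q.T)+1e-9
    d=np.c_[q*(np.sin(r)/r)[:,None],np.cos(r)]@att(c).T
    p=np.array(c["position"],float); return p+d*((z-p[2])/d[:,2])[:,None]
E
python3 - <<'E'
from h import *
togo(-60,-4,150)
im,d=cams.capture("wrist"); save(im,"wrist1.png")
for t,z in [("spacer",15),("fence_mid",15),("green_stop",15),("green_lip",33),("red_stop",15)]:
    for r in cams.spot_point(t,"wrist")[:2]: print(t,round(r["p"],2),np.round(r["uv"]),np.round(jig(wray(r["uv"],z)[0]),1))
h=cv2.cvtColor(im,cv2.COLOR_RGB2HSV).astype(int); b=((h[...,0]>105)&(h[...,0]<125)&(h[...,1]>110)).astype(np.uint8)
c=max(cv2.findContours(b,0,1)[0],key=cv2.contourArea)[:,0]; w=np.array([jig(p) for p in wray(c,31)],np.float32); print(len(c),cv2.minAreaRect(w))
E
```

```text
t 2.15 jig xy [-62.7   0.9] z 205.0 toolY-jigX angle 1.568 down [-0.001 -0.    -1.   ] F [0.8 0.9 0. ] togo [-2.7 -4.9 54.9]
spacer 0.83 [318. 253.] [-2.8 -1.5]
spacer 0.7 [592. 267.] [ 41.6 371.9]
fence_mid 0.97 [324. 295.] [45.1  4.5]
green_stop 0.55 [452. 252.] [ -0.6 133.7]
green_lip 0.89 [462. 256.] [ -5.3 136.2]
red_stop 0.78 [189. 252.] [   0.2 -131.6]
117 ((121.39806365966797, 519.4203491210938), (195.2252197265625, 67.5828857421875), 53.373558044433594)
```

View pics/wrist1.png

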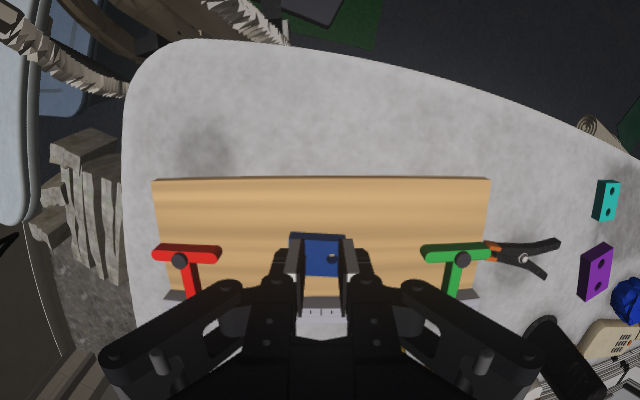

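The wrist view shows the jig under the fingers, with the blue spacer at (320,255), the green stop at (455,255) and the red stop at (187,255). It agrees with my jig frame to about 3 mm. I'll go down in front of the spacer and begin the push.

To row units: 60 mm is 0.6, -4 mm is -0.04.

>>> {"api": "jog_arm", "payload": {"increments": [{"trans":[0,-0.02,0.3]},{"trans":[0,-0.04,0.6]},{"trans":[0,-0.04,0.85]},{"trans":[0,-0.04,1.05]},{"trans":[0,-0.04,1.12]},{"trans":[0,-0.04,1.12]}]}}

```text
time_s: 3.05
eef_pos: [471.0, 294.0, 93.1]
ee_rot: [-0.001, -0.219, 0.976, -0.0]
force: [0.2, 0.0, -0.2]
grip_width: 0.202
grip_force: 0.0
```

>>> {"api": "jog_arm", "payload": {"increments": [{"trans":[-0.08,0,0]},{"trans":[-0.16,0,0]},{"trans":[-0.22,0,0]},{"trans":[-0.28,0,0]},{"trans":[-0.33,0,0]},{"trans":[-0.38,0,0]},{"trans":[-0.43,0,0]},{"trans":[-0.48,0,0]}]}}

```text
time_s: 3.85
eef_pos: [515.1, 314.4, 93.3]
ee_rot: [-0.0, -0.219, 0.976, -0.0]
force: [-1.5, 0.1, 0.2]
grip_width: 0.203
grip_force: 0.7
```

```bash
python3 - <<'E'
from h import *
togo(-2,-3,93)
im,d,o=scan(); c=np.array([jig(p) for p in cv2.boxPoints(rect(o["blue"],31))]) if o["blue"].sum()>20 else None
print(o["blue"].sum(), None if c is None else np.round(c,1).tolist())
im,d=cams.capture("wrist"); save(im,"wrist2.png")
E
```

```text
t 3.85 jig xy [-14.4  -2.6] z 93.3 toolY-jigX angle 1.57 down [-0. -0. -1.] F [-1.5  0.1  0.2] togo [-12.4  -0.4   0.3]
0 None
```

View pics/wrist2.png

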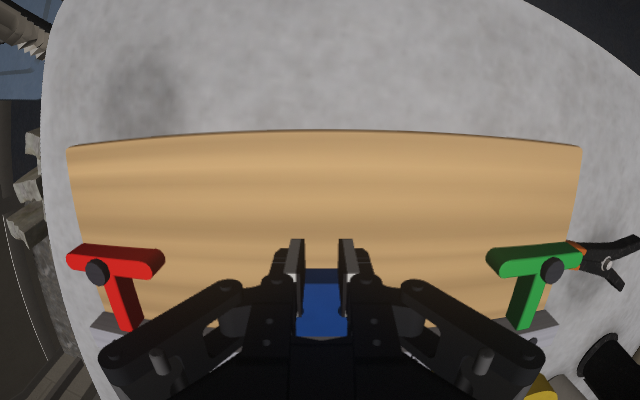

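The picture shows the spacer (blue at 322,303) in contact behind both fingertips and moving towards the fence. I'll continue gently.

To row units: -2 mm is -0.02, -11 mm is -0.11.

>>> {"api": "jog_arm", "payload": {"increments": [{"trans":[-0.02,0,0]},{"trans":[-0.04,0,0]},{"trans":[-0.06,0,0]},{"trans":[-0.08,0,0]},{"trans":[-0.1,0,0]},{"trans":[-0.11,0,0]},{"trans":[-0.11,0,0]}]}}

```text
time_s: 4.65
eef_pos: [524.9, 319.0, 93.4]
ee_rot: [0.0, -0.219, 0.976, 0.0]
force: [-0.7, 0.9, -0.1]
grip_width: 0.203
grip_force: 0.0
```

>>> {"api": "jog_arm", "payload": {"increments": [{"trans":[-0.01,0,0]},{"trans":[-0.02,0,0]},{"trans":[-0.02,0,0]},{"trans":[-0.02,0,0]}]}}

```text
time_s: 5.05
eef_pos: [525.6, 319.4, 93.3]
ee_rot: [-0.002, -0.219, 0.976, -0.0]
force: [-7.3, -3.5, 4.7]
grip_width: 0.197
grip_force: 4.0
```

To row units: -95 mm is -0.95, 40 mm is 0.4.

>>> {"api": "jog_arm", "payload": {"increments": [{"trans":[0.05,0,0]},{"trans":[0.2,0,0]},{"trans":[0.4,0,-0.1]},{"trans":[0.5,0,-0.5]},{"trans":[0.5,0,-0.95]},{"trans":[0.5,0,-1.1]}]}}

```text
time_s: 5.65
eef_pos: [482.2, 298.9, 208.0]
ee_rot: [0.004, -0.219, 0.976, 0.001]
force: [-0.5, 0.2, -0.8]
grip_width: 0.201
grip_force: 0.0
```

>>> {"api": "jog_arm", "payload": {"increments": [{"trans":[0,-0.2,0],"turn_vec":[0,0,0.15]},{"trans":[0,-0.4,0],"turn_vec":[0,0,0.3]},{"trans":[0,-0.6,0],"turn_vec":[0,0,0.45]},{"trans":[0,-0.68,0],"turn_vec":[0,0,0.6]},{"trans":[0,-0.68,0],"turn_vec":[0,0,0.75]},{"trans":[0,-0.68,0],"turn_vec":[0,0,0.9]},{"trans":[0,-0.68,0],"turn_vec":[0,0,1.05]},{"trans":[0,-0.68,0],"turn_vec":[0,0,1.2]}], "finger_gap": 0.0}}

```text
time_s: 6.45
eef_pos: [510.4, 237.0, 203.4]
ee_rot: [0.0, 0.373, 0.928, 0.0]
force: [0.7, 0.5, -0.8]
grip_width: 0.0
grip_force: 0.0
```

```bash
python3 - <<'E'
from h import *
togo(26,-71,203); print(readout.sense()["joints"].round(2))
im,d,o=scan(); print(o["blue"].sum())
if o["blue"].sum()>20: r=rect(o["blue"],31);print(r,jig(r[0]),np.array([jig(p) for p in cv2.boxPoints(r)]).round(1).tolist())
save(cv2.resize(im[150:262,285:430],(776,600),interpolation=0),"top2.png")
E
```

```text
t 6.45 jig xy [-51.8 -70.6] z 203.4 toolY-jigX angle 0.364 down [ 0.001  0.    -1.   ] F [ 0.7  0.5 -0.8] togo [-28.1  72.5   0.5]
[ 0.23  0.49  1.52  0.    1.14 -0.58]
189
((551.8515014648438, 331.2220458984375), (33.16608428955078, 47.457889556884766), 25.031410217285156) [26.02296131 -3.10790248] [[9.6, 20.7], [9.3, -26.8], [42.5, -26.9], [42.7, 20.5]]
```

View pics/top2.png

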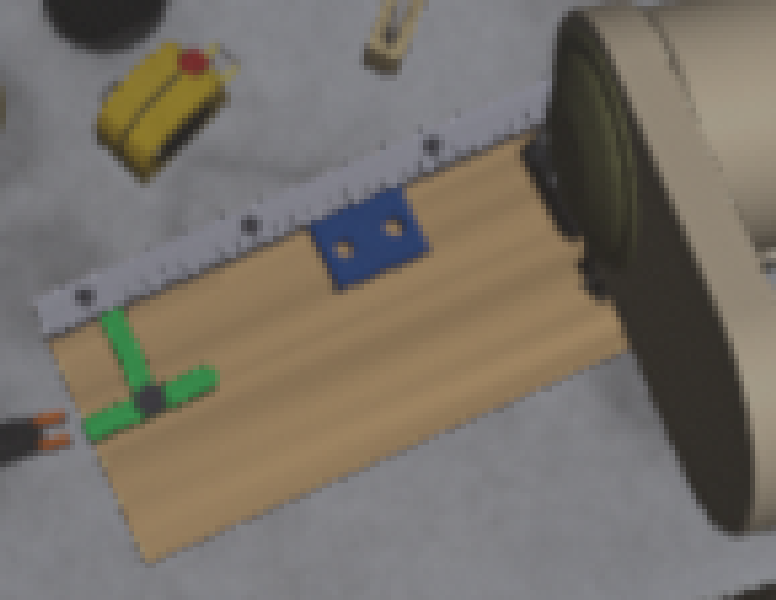

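The top view shows the spacer lying flat on the fence at (370,238) in the crop, which is jig (26,-3) and square to it. Next I'll line up behind its -y end with the tool turned.

>>> {"api": "jog_arm", "payload": {"increments": [{"trans":[-0.1,0.24,0],"turn_vec":[0,0,0.12]},{"trans":[-0.2,0.48,0],"turn_vec":[0,0,0.24]},{"trans":[-0.32,0.71,0],"turn_vec":[0,0,0.364]},{"trans":[-0.32,0.71,0],"turn_vec":[0,0,0.364]},{"trans":[-0.32,0.71,0],"turn_vec":[0,0,0.364]}], "finger_gap": 0.0}}

```text
time_s: 7.0
eef_pos: [582.2, 266.5, 202.9]
ee_rot: [-0.0, 0.531, 0.847, -0.0]
force: [-1.5, 0.9, -0.6]
grip_width: 0.003
grip_force: 0.0
```

```bash
python3 -c "
from h import *
togo(26,-75,94)"
```

```text
t 7.0 jig xy [ 25.7 -74.6] z 202.9 toolY-jigX angle 0.01 down [-0. -0. -1.] F [-1.5  0.9 -0.6] togo [ -0.4   0.3 108.9]
```

To row units: 109 mm is 1.09, 102 mm is 1.02.

>>> {"api": "jog_arm", "payload": {"increments": [{"trans":[0,0,0.4],"turn_vec":[0,0,0.01]},{"trans":[0,0,0.8],"turn_vec":[0,0,0.01]},{"trans":[0,0,1.02],"turn_vec":[0,0,0.01]},{"trans":[0,0,1.09],"turn_vec":[0,0,0.01]},{"trans":[0,0,1.09],"turn_vec":[0,0,0.01]}]}}

```text
time_s: 7.5
eef_pos: [582.0, 266.4, 94.4]
ee_rot: [-0.0, 0.536, 0.844, -0.0]
force: [-0.1, -0.7, 1.3]
grip_width: -0.003
grip_force: 0.0
```

>>> {"api": "jog_arm", "payload": {"increments": [{"trans":[0.1,0,0]},{"trans":[0.2,0,0]},{"trans":[0.27,0,0]},{"trans":[0.32,0,0]},{"trans":[0.37,0,0]},{"trans":[0.42,0.005,0]},{"trans":[0.47,0.01,0]},{"trans":[0.52,0.015,0]}]}}

```text
time_s: 8.3
eef_pos: [561.6, 314.4, 94.3]
ee_rot: [-0.0, 0.537, 0.844, -0.0]
force: [0.1, -1.9, 0.9]
grip_width: 0.004
grip_force: 0.8
```

```bash
python3 - <<'E'
from h import *
togo(27,64,94)
im,d=cams.capture("scene"); save(cv2.resize(im[150:300,270:450],(720,600),interpolation=cv2.INTER_CUBIC),"scene2.png")
im,d,o=scan(); print(o["blue"].sum())
if o["blue"].sum()>20: r=rect(o["blue"],31);print(jig(r[0]),np.array([jig(p) for p in cv2.boxPoints(r)]).round(1).tolist())
E
```

```text
t 8.3 jig xy [ 27.7 -22.5] z 94.3 toolY-jigX angle -0.004 down [-0. -0. -1.] F [ 0.1 -1.9  0.9] togo [86.5 -1.   0.3]
152
[26.13013113 19.47072833] [[9.4, 38.1], [9.6, 0.6], [42.9, 0.8], [42.7, 38.3]]
```

View pics/scene2.png

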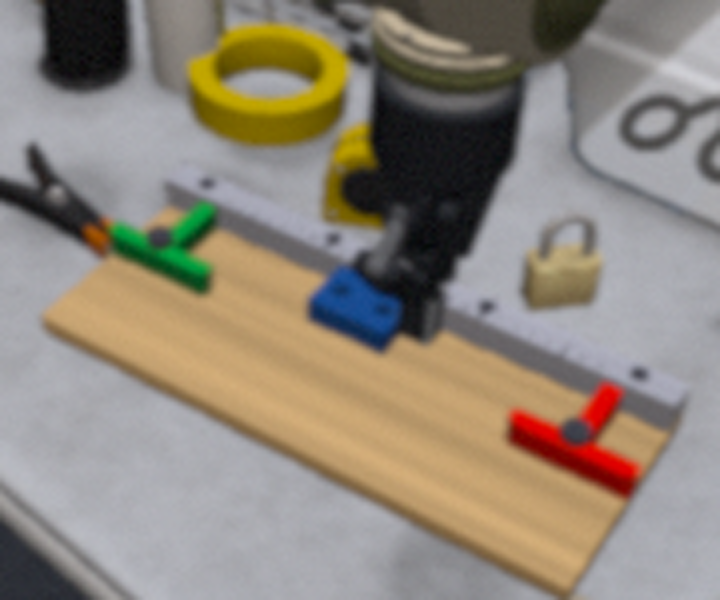

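The scene view shows the closed fingertips squarely behind the spacer (355,305), which is still flush with the fence (its far edge is unchanged at 42.8 in jig x). I'll continue in two stages.

>>> {"api": "jog_arm", "payload": {"increments": [{"trans":[0.06,0,0]},{"trans":[0.12,0,0]},{"trans":[0.18,0,0]},{"trans":[0.24,0,0]},{"trans":[0.3,0,0]},{"trans":[0.36,0,0]},{"trans":[0.4,0,0]},{"trans":[0.4,0,0]}]}}

```text
time_s: 9.2
eef_pos: [544.5, 351.0, 94.4]
ee_rot: [-0.0, 0.536, 0.844, 0.0]
force: [0.5, -0.3, -0.2]
grip_width: 0.001
grip_force: 0.0
```

```bash
python3 - <<'E'
from h import *
togo(27,64,94)
im,d,o=scan(); print(o["blue"].sum())
if o["blue"].sum()>20: r=rect(o["blue"],31);print(jig(r[0]),np.array([jig(p) for p in cv2.boxPoints(r)]).round(1).tolist())
E
```

```text
t 9.2 jig xy [27.8 17.9] z 94.4 toolY-jigX angle -0.003 down [ 0.  0. -1.] F [ 0.5 -0.3 -0.2] togo [46.1 -1.   0.4]
120
[26.02706264 63.53375507] [[8.8, 77.4], [9.7, 48.6], [43.3, 49.7], [42.3, 78.5]]
```

To row units: 40 mm is 0.4, 41 mm is 0.41.

>>> {"api": "jog_arm", "payload": {"increments": [{"trans":[0.06,0,0]},{"trans":[0.12,0,0]},{"trans":[0.18,0,0]},{"trans":[0.24,0,0]},{"trans":[0.3,0,0]},{"trans":[0.36,0,0]},{"trans":[0.4,0,0]},{"trans":[0.41,0,0]}]}}

```text
time_s: 10.05
eef_pos: [527.1, 388.0, 94.4]
ee_rot: [0.0, 0.536, 0.844, -0.0]
force: [-0.1, -2.9, 1.5]
grip_width: -0.003
grip_force: 0.9
```

>>> {"api": "jog_arm", "payload": {"increments": [{"trans":[0.01,0,0]},{"trans":[0.02,0,0]},{"trans":[0.03,0,0]},{"trans":[0.04,0,0]},{"trans":[0.04,0,0]}]}}

```text
time_s: 10.55
eef_pos: [525.6, 391.3, 94.3]
ee_rot: [-0.0, 0.537, 0.844, 0.0]
force: [0.2, -1.6, 0.1]
grip_width: 0.0
grip_force: 0.6
```

```bash
python3 -c "
from h import *
togo(27,64,94)"
```

```text
t 10.55 jig xy [28.  62.4] z 94.3 toolY-jigX angle -0.004 down [-0.  0. -1.] F [ 0.2 -1.6  0.1] togo [ 1.6 -1.   0.3]
```

Not yet at the stem, since the force is still low.

To row units: 2 mm is 0.02, 1 mm is 0.01.

>>> {"api": "jog_arm", "payload": {"increments": [{"trans":[0.01,0,0]},{"trans":[0.02,0,0]},{"trans":[0.02,0,0]}]}}

```text
time_s: 10.85
eef_pos: [524.9, 392.9, 94.3]
ee_rot: [0.0, 0.537, 0.844, -0.0]
force: [0.3, -3.3, 1.7]
grip_width: -0.004
grip_force: 1.6
```

>>> {"api": "jog_arm", "payload": {"increments": [{"trans":[0.01,0,0]},{"trans":[0.02,0,0]},{"trans":[0.02,0,0]}]}}

```text
time_s: 11.15
eef_pos: [524.8, 393.2, 94.3]
ee_rot: [0.001, 0.537, 0.844, -0.001]
force: [3.5, -12.0, 1.1]
grip_width: -0.007
grip_force: 6.2
```

The push stopped firmly at 12 N. I'll back off, rise and check.

>>> {"api": "jog_arm", "payload": {"increments": [{"trans":[-0.03,0,0]},{"trans":[-0.15,0,0]},{"trans":[-0.35,0,0]},{"trans":[-0.55,0,-0.3]},{"trans":[-0.75,0,-0.7]},{"trans":[-0.95,0,-1.1]},{"trans":[-1.15,0,-1.2]},{"trans":[-1.15,0,-1.2]}]}}

```text
time_s: 11.95
eef_pos: [574.3, 288.7, 216.6]
ee_rot: [0.001, 0.538, 0.843, 0.002]
force: [-0.8, 0.5, -0.2]
grip_width: 0.002
grip_force: 0.0
```

```bash
python3 - <<'E'
from h import *
togo(27,64,94)
im,d,o=scan(); print(o["blue"].sum())
r=rect(o["blue"],31);print(r[2],jig(r[0]),np.array([jig(p) for p in cv2.boxPoints(r)]).round(1).tolist())
save(cv2.resize(im[170:262,285:404],(776,600),interpolation=0),"top3.png")
E
```

```text
t 11.95 jig xy [ 28.2 -51.1] z 216.6 toolY-jigX angle -0.007 down [ 0.004  0.001 -1.   ] F [-0.8  0.5 -0.2] togo [115.2  -2.4 122.5]
191
25.153675079345703 [26.39572604 99.66161956] [[9.3, 122.8], [9.2, 76.6], [43.5, 76.5], [43.6, 122.7]]
```

View pics/top3.png

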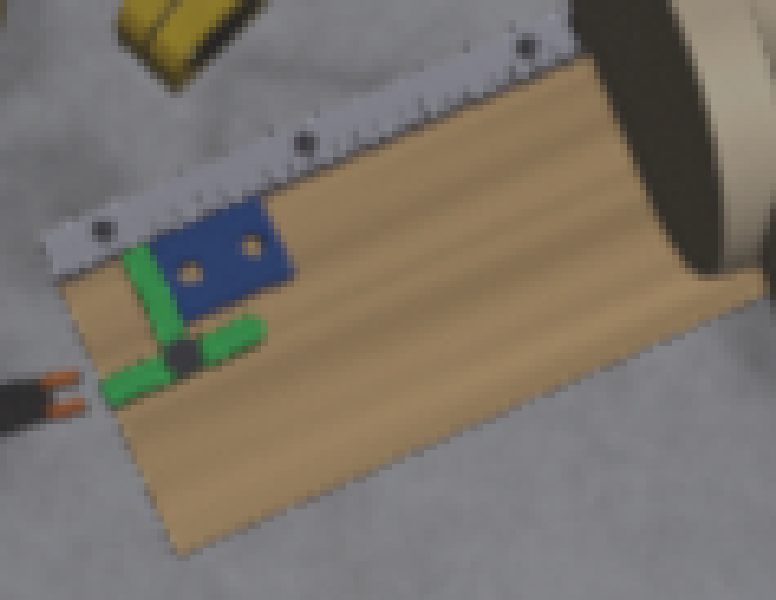

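The spacer (220,257) touches both the fence and the green stem, square, at jig (26.4, 99.7). The arm is clear of everything, so I'm handing in.

```bash
python3 -c "
from h import *
print(order.finish_job())"
```

```text
the job is handed in; nothing more can be done
None
```

The blue spacer was pushed flat against the middle of the fence, then slid along it into the green stop's pocket; the last picture shows it square and home against fence and stem, and the job is handed in (no verdict was returned).

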